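# Walk the bench block up to the fence

## Robot

A 6-joint arm with a two-finger parallel gripper is mounted at the origin on a cart in front of the work surface, level with it; the furniture and walls round the work are solid. World frame = base frame: x ahead of the robot, y to its left, z up, the work surface at z = 0. Lengths are in mm, angles in rad, forces in N, time in s.
With the tool pointing down it reaches from about 300 to 875 mm from the base axis. Payload 6.4 kg.
Tool frame: the origin (TCP) lies midway between the tips of the shut fingers; the grasp point (between the pads) lies 19 mm behind it (robot.pinch_z is the distance from the TCP to the grasp point, in mm); z points along the fingers, y is the direction in which the jaws open and shut (so a half turn about z gives the same grasp; the last joint's range is limited). The gripper opens to 85 mm and grips with 20 to 120 N. Pads are 22 mm wide; open, the fingers measure 114 mm over their backs; the gripper's body (76 mm by 85 mm) begins 54 mm behind the grasp point. The pads swing forward as they close: fully open they stand 13 mm farther back than shut.
Start: joints at [-0.206, 0.181, 1.607, -0, 1.354, -0.206], TCP at [575.014, 0.015, 231.288] pointing down, gripper open.
Joint ranges: [-2.99, 2.99], [-0.89, 2.07], [0.3, 2.58], [-1.14, 4.28], [0, 2.63], [-3.12, 3.12]. Speed limits (rad/s): [2.57, 2.57, 3.01, 3.14, 3.14, 3.14].

## Interface

Orientations are given as [roll, pitch, yaw] about the fixed x, y, z axes, in that order (R = Rz(yaw) Ry(pitch) Rx(roll)).
In Python, from cell import robot, cams gives the robot as it stands.
- The arm moves only by the shell command python3 -m crank 'ROWS' [OPENING] [FORCE]. ROWS is JSON, a list of rows, each an object of numbers: "x", "y", "z": the shift along the tool's x, y, z in mm; "wx", "wy", "wz": the turn, a rotation vector about the tool's x, y, z in rad. A call has 1 to 12 rows; each row is the pose to reach, as a shift and turn from the pose commanded when the call began, along the tool's axes at that moment; what a row does not reach only later rows make up. A row lasts 1/10 s, in which the tool goes at most 50 mm and 8.59 degrees, less where a joint would pass 70% of its speed; a pose out of reach is approached as far as the arm can. A call with a gripper value outside its range is refused whole. OPENING is the closure, from 0 (fully open) to 1 (shut), set as the call begins (- or left out, the last holds). The fingers move at their own pace and stop on an object; FORCE is the grip in N (left out, the last holds). Time passes only in rows, so rows that repeat a pose let the fingers close. It gives the time, the measured TCP pose, the force and the opening at its end, in the units of the state.
- robot.observe(): the state, without advancing time (a new reading comes with each control period).
- cams.grab_frame(name): name is "scene" or "side" or "wrist"; returns a dict with "img" (400x640x3 uint8, red, green, blue), "camera_matrix" (3x3 intrinsics, pixels), "D" ([k1, k2, p1, p2, k3] as OpenCV has them; the pictures are not rectified), "origin" and "rotation" of the camera in the world; the wrist camera has in their place "T_tool_cam" (4x4, takes a point from camera to tool coordinates, whose origin is the TCP and whose axes are the flange's). Camera axes: x right, y up, looking along -z (the intrinsics and any distortion apply to the point x, -y, -z); pixel columns grow to the right and rows downward; lengths in mm; the calibration is good to about 2 mm. A picture is of the moment at which its call begins: read the wrist's pose just before it. There is no depth.
- robot.job_done(): hands the job in, once; it reports no verdict.
The state is a dict: "time": time; "joint_pos": joint angles; "qd": joint speeds; "effort": joint torques, N m; "eef_pos": TCP position; "eef_rot": TCP orientation; "wrist_force": force on the tool from outside, world axes, zero at the start; "wrist_torque": the same for the moment, N m; "gripper_width": finger opening in mm.
Only numpy, scipy, OpenCV 4.12 (cv2) and the standard library are available. Lean on these libraries where they do the work, as an engineer would, in place of code of your own. Each camera call takes 0.05 s, during which the arm holds its last target.

## Task

Square the heavy cast bench block up to the steel fence: push it with the fingertips, on only one of its two rounded front lugs at a time, until its flat back face lies flush against the fence with no part of the block beyond the fence's ends. Keep the block flat on the bench and push steadily, only on the lugs and not on the rest of the block; never hit it along. Leave the other things where they are, and finish with the hand clear.

Things in the scene. Friction and masses are not known exactly. Their poses are not given: they have to be found in the camera images.
- bench_block: loose dark cast-metal block, 60 deep (x) x 160 long (y) x 48 mm high, 1 to 1.5 kg, with a channel across its top. Origin: centre of its underside. Its x axis points out of the flat back face (30 mm from the origin), which is to lie on the fence; two round lugs stand at its front (-x), towards the robot. Starts between robot and fence, turned up to 0.7 rad either way.
- lug_left: left push lug: upright cylinder, radius 20 mm, 4 to 46 mm above the bench, standing 16 mm out of the block's front. Origin: on its axis at bench height, 26 mm to the front and 58 mm to the left (+y) of the block's origin. A push on one lug mostly turns the block, about a point 30 to 40 mm past its centre towards the other lug; it stops when the push stops.
- lug_right: right push lug, the mirror image of lug_left at the block's right (-y) end
- block_core: the rest of the block (all but the lugs), not to be pushed on; same origin and axes as bench_block
- back_left (a point): left (+y) end of the block's back face, 20 mm above the bench
- back_right (a point): right (-y) end of the block's back face, 20 mm above the bench
- fence: bolted-down grey-painted steel angle, 300 mm long and 40 mm high, fixed. Origin: middle of the foot of its front face, on the bench; y runs along the face to the left, x points away from the robot, square into the face, so the block comes from its -x side. Its bolted foot, 58 mm deep, lies behind the face.
- lockring_tool: bystander: small grey metal socket with a pin on top, 25 x 25 x 48 mm, standing beside one end of the fence; origin under its centre
- bb_cup: bystander: black notched bottom-bracket cup, 47 mm across, 24 mm high, beside one end of the fence; origin under its centre
- sprocket: bystander: flat steel sprocket, 67 mm across, 9 mm high, nearer the robot than the block, off to one side; origin under its centre
- pedal: bystander: black bicycle pedal, 78 x 94 x 22 mm, nearer the robot than the block, off to the other side; origin under its centre

How it is judged (in metres and radians):
At the end, for the whole second after the job is handed in: Both ends of the block's back face are within 3 mm of the fence's face and within the fence's 300 mm length; the block lies flat on the bench and still (x of back_left in the frame of fence between -0.003 and 0.004 m and x of back_right in the frame of fence between -0.003 and 0.004 m and y of back_left in the frame of fence below 0.15 m and y of back_right in the frame of fence above -0.15 m and height (world z) of bench_block below 0.004 m and angle between bench_block's own z axis and vertical below 0.05 rad and linear speed of bench_block below 0.01 m/s); the robot touches nothing.
It fails at once if the block is lifted or tipped (height (world z) of bench_block above 0.01 m or angle between bench_block's own z axis and vertical above 0.12 rad).
It fails at once if both lugs are pushed at once (contact force between each of lug_left, lug_right and the fingers above 1 N).
It fails at once if the robot presses on the block elsewhere than on its lugs (over 4 N) (contact force between block_core and the fingers above 4 N or contact force between block_core and the arm above 4 N).
It fails at once if the block is hit so that it moves faster than 0.35 m/s (linear speed of bench_block above 0.35 m/s).
It fails at once if another thing is moved by more than 20 mm (distance of any of lockring_tool, bb_cup, sprocket, pedal from where it was at the start of the episode above 0.02 m).
It also fails if it takes over 54 s, if anything falls off the work surface, if the arm or the gripper's body presses on something with over 40 N, if the wrist force passes 120 N, or if a joint passes its speed limit or range.

## Working session

There is one attempt and no reset: what is moved stays moved. The work goes in short steps, Python scripts to look and compute and a shell command to move; the robot and the scene stay as the last step left them, time stands still between calls to the robot, and variables do not carry over. Pictures are saved under pics/ and viewed, and the job is handed in when it is done.

```bash
ls; mkdir -p pics
python3 - <<'E'
from cell import robot,cams
import cv2
s=robot.observe();print(s)
for n in("scene","side","wrist"):
    f=cams.grab_frame(n);cv2.imwrite(f"pics/{n}0.png",f["img"][:,:,::-1])
    print(n,f["camera_matrix"],f["D"],f.get("origin"),f.get("rotation"),f.get("T_tool_cam"))
E
```

```text
pics
{'time': 0.0, 'joint_pos': array([-2.06280840e-01,  1.81547785e-01,  1.60801500e+00,  7.29756723e-06,
        1.35378943e+00, -2.06287517e-01]), 'qd': array([ 0.00148017, -0.00042419, -0.00054935, -0.00036806,  0.00102621,
        0.00023969]), 'effort': array([ 3.41415571e-04, -4.44869328e+01, -3.51340663e+01, -2.51131587e-04,
        9.11703974e-03,  3.43231875e-05]), 'eef_pos': array([5.74447101e+02, 1.46542368e-01, 2.30376980e+02]), 'eef_rot': array([-3.13987186e+00, -3.67377855e-04,  1.57080111e+00]), 'wrist_force': array([ 0.55012131, -0.487402  , -0.32531494]), 'wrist_torque': array([ 0.01003217,  0.00108697, -0.04937458]), 'gripper_width': 85.34066685653052}
scene [[512.78296642   0.         319.80894292]
 [  0.         512.78296642 201.93941498]
 [  0.           0.           1.        ]] [-0.07290362  0.          0.          0.          0.        ] [  57.6130761  -616.88013591  634.89235679] [ 0.96596864 -0.01302494 -0.67800646] None
side [[472.66522127   0.         319.44708951]
 [  0.         472.66522127 202.39892365]
 [  0.           0.           1.        ]] [-0.08438271  0.          0.          0.          0.        ] [ 449.4740605  -796.07732978  789.34805105] [ 0.83979241 -0.00655706 -0.16028071] None
wrist [[288.4928315    0.         317.19035913]
 [  0.         288.4928315  200.54741089]
 [  0.           0.           1.        ]] [0.00779756 0.         0.         0.         0.        ] None None [[ 3.53620088e-05  9.59344692e-01  2.82237064e-01  7.20518630e+01]
 [ 9.99999787e-01 -2.17959003e-04  6.15566961e-04  1.86757865e-02]
 [ 6.52057006e-04  2.82236982e-01 -9.59344495e-01 -1.41731954e+02]
 [ 0.00000000e+00  0.00000000e+00  0.00000000e+00  1.00000000e+00]]
```

View pics/scene0.png

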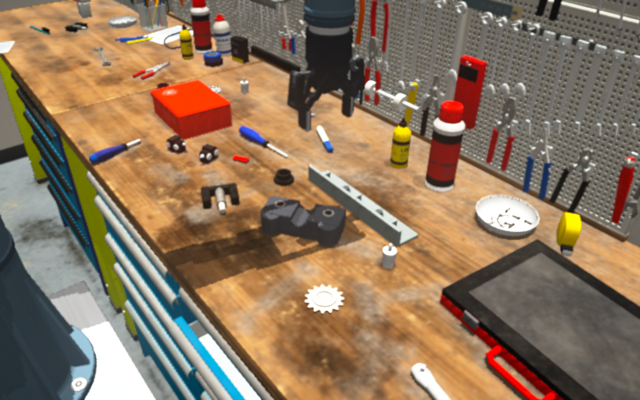

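View pics/side0.png

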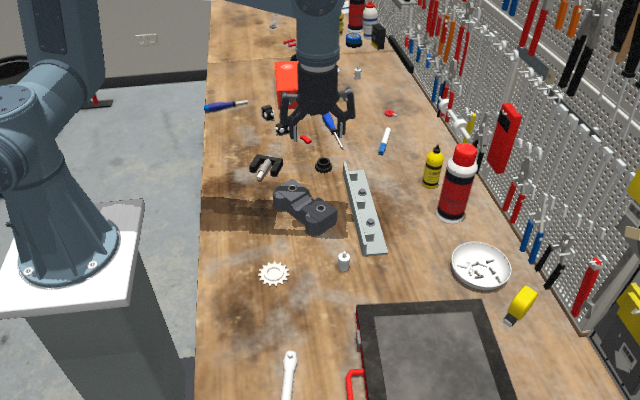

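View pics/wrist0.png

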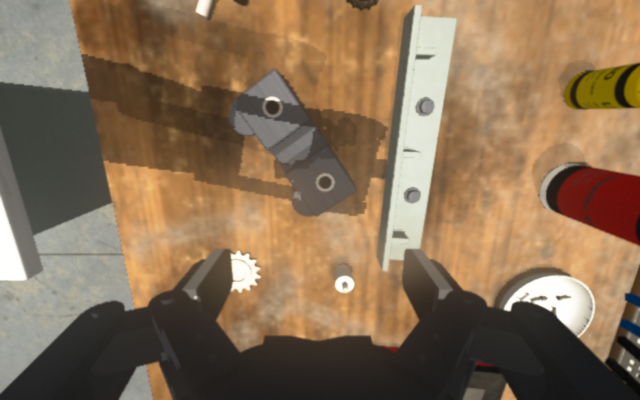

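```bash
cat > h.py <<'E'
import numpy as np,cv2
from scipy.spatial.transform import Rotation as Ro
from cell import robot,cams
def grab(name,fn=None):
    s=robot.observe();f=cams.grab_frame(name)
    if name=="wrist":
        T=np.eye(4);T[:3,:3]=Ro.from_euler('xyz',s["eef_rot"]).as_matrix();T[:3,3]=s["eef_pos"]
        T=T@f["T_tool_cam"];f["R"]=T[:3,:3];f["o"]=T[:3,3]
    else:
        f["R"]=Ro.from_euler('xyz',f["rotation"]).as_matrix();f["o"]=np.array(f["origin"])
    if fn: cv2.imwrite(fn,f["img"][:,:,::-1])
    return f
def ray(f,px):
    u=cv2.undistortPoints(np.array(px,float).reshape(-1,1,2),f["camera_matrix"],np.array(f["D"])).reshape(-1,2)
    return (f["R"]@np.c_[u[:,0],-u[:,1],-np.ones(len(u))].T).T
def plane(f,px,z):
    d=ray(f,px);return f["o"]+d*((z-f["o"][2])/d[:,2])[:,None]
def proj(f,P):
    P=np.array(P,float).reshape(-1,3);c=(P-f["o"])@f["R"]
    return cv2.projectPoints(c*[1,-1,-1],np.zeros(3),np.zeros(3),f["camera_matrix"],np.array(f["D"]))[0].reshape(-1,2)
E
python3 - <<'E'
from h import *
f=grab("wrist")
c=f["img"][50:230,220:380,::-1];cv2.imwrite("pics/w_blk.png",cv2.resize(c,None,fx=3.3,fy=3.3,interpolation=cv2.INTER_CUBIC))
c=f["img"][0:300,320:480,::-1];cv2.imwrite("pics/w_fen.png",cv2.resize(c,None,fx=2,fy=2,interpolation=cv2.INTER_CUBIC))
for n in("scene","side"):
    g=grab(n); print(n,proj(g,[[575,0,231]]),proj(g,[[0,0,0]]))
E
```

```text
scene [[325.98544272 129.98636134]] [[ 19.30321886 382.87788818]]
side [[316.15012514 143.01822144]] [[ 68.39506396 249.52172538]]
```

View pics/w_blk.png

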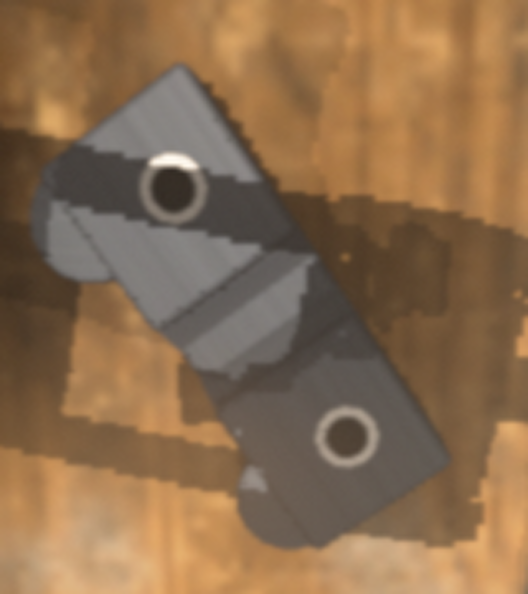

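View pics/w_fen.png

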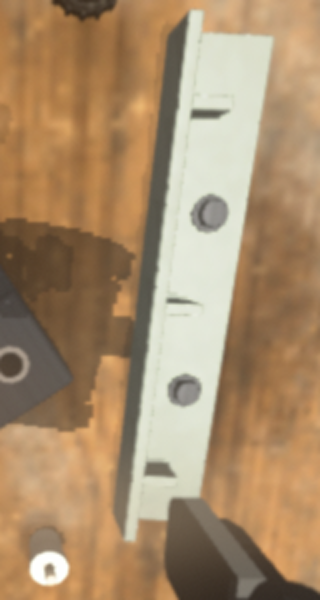

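Run:
```python
from h import *
f=grab("wrist")
b=np.array([[180,64],[450,465],[320,547]])/3.3+[220,50]
P=plane(f,b,48);print(P)
BL,BR,FR=P[:,:2]
print("len",np.linalg.norm(BL-BR),"dep",np.linalg.norm(BR-FR))
y=(BL-BR)/np.linalg.norm(BL-BR);x=np.array([y[1],-y[0]])
print("yaw",np.arctan2(x[1],x[0]))
O=(BL+BR)/2-30*x;print("O",O,"lugL",O-26*x+58*y,"lugR",O-26*x-58*y)
e=np.array([[190,11],[124,539]])/2+[320,0]
F=plane(f,e,40);print("fence",F,np.linalg.norm(F[0]-F[1]))
fy=(F[0]-F[1])/np.linalg.norm(F[0]-F[1]);fx=np.array([fy[1],-fy[0]]);print("fence yaw",np.arctan2(fx[1],fx[0]))
m=(F[0]+F[1])[:2]/2;fx=fx[:2]
R=np.array([fx,fy[:2]])
print("in fence: ",R@(BL-m),R@(BR-m))
fo=plane(f,np.array([[177,39],[122,500]])/2+[320,0],0);print("foot",fo)
print("tool, sprocket, cup, ped",plane(f,[[344,284],[242,271],[363,2],[205,8]],24))
```

```text
[[530.47116273 117.86045476  48.        ]
 [620.0435217  -11.71656788  48.        ]
 [574.28270917 -42.29595661  48.        ]]
len 157.5227357864199 dep 55.037723230285984
yaw 0.604841017935474
O [550.57956691  36.01300426] lugL [496.2115459  68.9389559] lugR [562.17277739 -26.48177529]
fence [[ 672.21794451  177.33254015   40.        ]
 [ 658.23870744 -118.54608005   40.        ]] 296.20867130961517
fence yaw -0.04721141841033537
in fence:  [-138.78212156   82.00893627] [-43.19432606 -43.19643758]
foot [[ 677.92173407  176.30147179    0.        ]
 [ 664.89806589 -110.5182643     0.        ]]
tool, sprocket, cup, ped [[ 611.40549202 -150.12781497   24.        ]
 [ 472.5241509  -130.1131402    24.        ]
 [ 622.35357255  185.69234234   24.        ]
 [ 456.75463375  180.15566008   24.        ]]
```

```bash
python3 -m crank '[{"x":10,"y":-20,"wz":0.14},{"x":20,"y":-50,"wz":0.28},{"x":30,"y":-80,"wz":0.42},{"x":40,"y":-110,"wz":0.56},{"x":52,"y":-132,"wz":0.70},{"x":52,"y":-132,"z":40,"wz":0.84},{"x":52,"y":-132,"z":80,"wz":0.98},{"x":52,"y":-132,"z":120,"wz":1.12},{"x":52,"y":-132,"z":120,"wz":1.27},{"x":52,"y":-132,"z":120,"wz":1.27}]' 1
python3 - <<'E'
from h import *
s=robot.observe();print(s["eef_pos"],s["eef_rot"],s["joint_pos"])
f=grab("wrist","pics/w1.png");grab("side","pics/s1.png")
E
```

```text
[5.74880911e+02 4.04787287e-02 2.31051993e+02] [-3.14113872e+00 -8.35191432e-05  1.57080295e+00] [-2.06297022e-01  1.81025942e-01  1.60722590e+00 -1.15060361e-05
  1.35380222e+00 -2.06301188e-01]invalid input at $[0]: expected keys x, y, z, wx, wy, wz
```

View pics/w1.png

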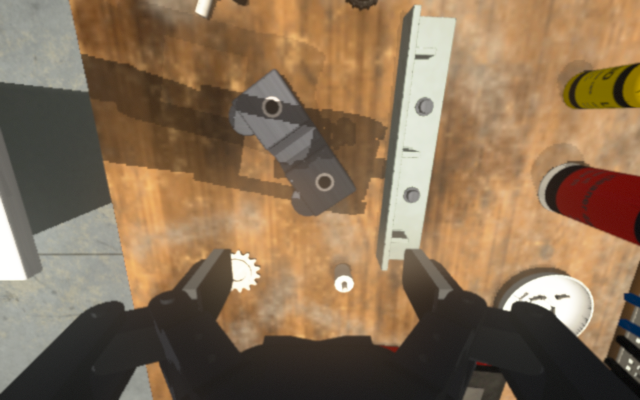

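View pics/s1.png

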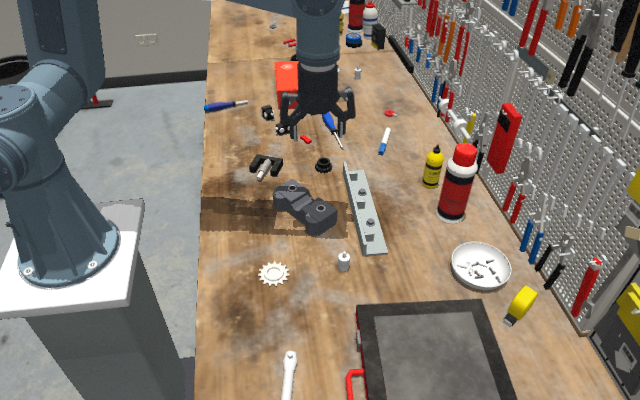

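The move was refused because every row needs all six keys, so the scene is unchanged. I'll send it again in full.

```bash
python3 -m crank '[{"x":10,"y":-20,"z":0,"wx":0,"wy":0,"wz":0.14},{"x":20,"y":-50,"z":0,"wx":0,"wy":0,"wz":0.28},{"x":30,"y":-80,"z":0,"wx":0,"wy":0,"wz":0.42},{"x":40,"y":-110,"z":0,"wx":0,"wy":0,"wz":0.56},{"x":52,"y":-132,"z":0,"wx":0,"wy":0,"wz":0.70},{"x":52,"y":-132,"z":40,"wx":0,"wy":0,"wz":0.84},{"x":52,"y":-132,"z":80,"wx":0,"wy":0,"wz":0.98},{"x":52,"y":-132,"z":120,"wx":0,"wy":0,"wz":1.12},{"x":52,"y":-132,"z":120,"wx":0,"wy":0,"wz":1.27},{"x":52,"y":-132,"z":120,"wx":0,"wy":0,"wz":1.27}]' 1
python3 - <<'E'
from h import *
s=robot.observe();print(s["eef_pos"],s["eef_rot"],s["joint_pos"])
f=grab("wrist","pics/w2.png");grab("side","pics/s2.png")
E
```

```text
time: 1.45
eef_pos: [442.1, 52.2, 110.2]
eef_rot: [-3.14, 0.002, 0.299]
wrist_force: [0.2, 0.1, 1.0]
gripper_width: 0.0
[442.06534065  52.15671563 110.15003407] [-3.14041440e+00  2.39415774e-03  2.99416366e-01] [-1.50405152e-01  4.54283651e-02  2.02634578e+00  2.28333282e-05
  1.07248682e+00  1.12096528e+00]
```

View pics/w2.png

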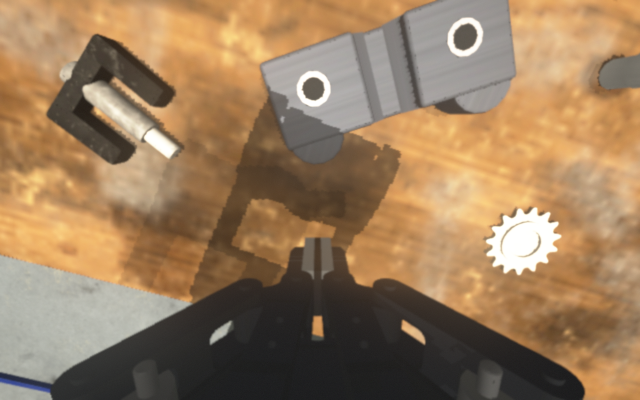

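View pics/s2.png

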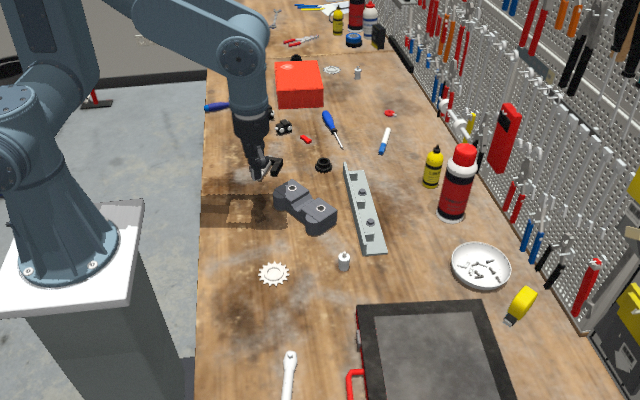

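```bash
python3 -m crank '[{"x":0,"y":0,"z":30,"wx":0,"wy":0,"wz":0},{"x":0,"y":0,"z":65,"wx":0,"wy":0,"wz":0},{"x":0,"y":0,"z":93,"wx":0,"wy":0,"wz":0},{"x":5,"y":0,"z":93,"wx":0,"wy":0,"wz":0},{"x":12,"y":0,"z":93,"wx":0,"wy":0,"wz":0},{"x":17,"y":0,"z":93,"wx":0,"wy":0,"wz":0},{"x":21,"y":0,"z":93,"wx":0,"wy":0,"wz":0},{"x":25,"y":0,"z":93,"wx":0,"wy":0,"wz":0},{"x":29,"y":0,"z":93,"wx":0,"wy":0,"wz":0},{"x":33,"y":0,"z":93,"wx":0,"wy":0,"wz":0},{"x":38,"y":0,"z":93,"wx":0,"wy":0,"wz":0},{"x":43,"y":0,"z":93,"wx":0,"wy":0,"wz":0}]' 1
python3 - <<'E'
from h import *
f=grab("wrist","pics/w3.png")
E
```

```text
time: 2.75
eef_pos: [479.3, 65.8, 17.4]
eef_rot: [-3.137, 0.01, 0.302]
wrist_force: [-13.7, 2.8, 8.3]
gripper_width: -0.1
```

View pics/w3.png

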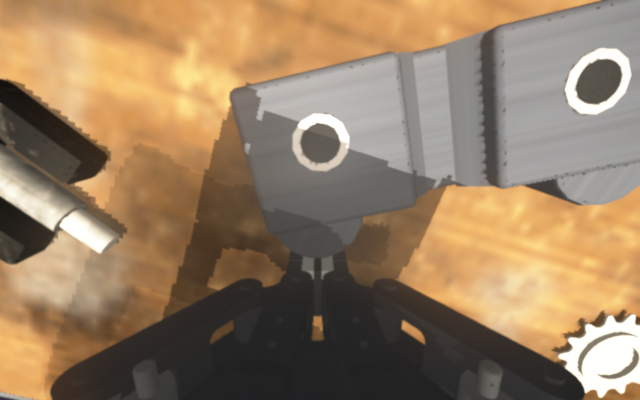

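```bash
python3 -m crank '[{"x":5,"y":-2,"z":0,"wx":0,"wy":0,"wz":0.02},{"x":10,"y":-4,"z":0,"wx":0,"wy":0,"wz":0.05},{"x":15,"y":-5.5,"z":0,"wx":0,"wy":0,"wz":0.08},{"x":20,"y":-7,"z":0,"wx":0,"wy":0,"wz":0.11},{"x":25,"y":-8,"z":0,"wx":0,"wy":0,"wz":0.14},{"x":30,"y":-9,"z":0,"wx":0,"wy":0,"wz":0.17},{"x":35,"y":-9.5,"z":0,"wx":0,"wy":0,"wz":0.2},{"x":40,"y":-10,"z":0,"wx":0,"wy":0,"wz":0.23},{"x":45,"y":-10,"z":0,"wx":0,"wy":0,"wz":0.26}]' 1
python3 - <<'E'
from h import *
f=grab("wrist","pics/w4.png");f=grab("side");cv2.imwrite("pics/s4.png",cv2.resize(f["img"][120:300,200:440,::-1],None,fx=3,fy=3))
E
```

```text
time: 3.7
eef_pos: [520.7, 88.7, 17.5]
eef_rot: [-3.14, 0.007, 0.04]
wrist_force: [-9.2, 3.2, 4.1]
gripper_width: -0.1
```

View pics/w4.png

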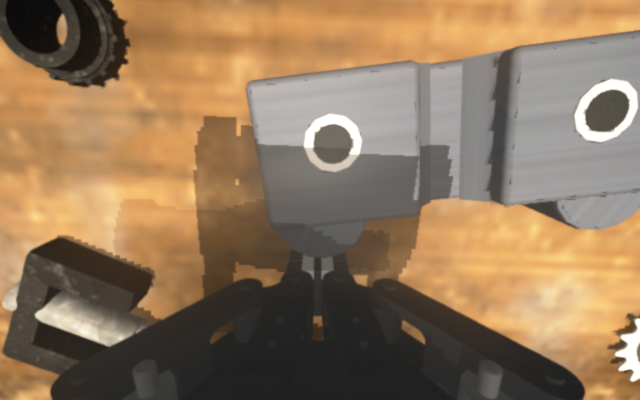

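View pics/s4.png

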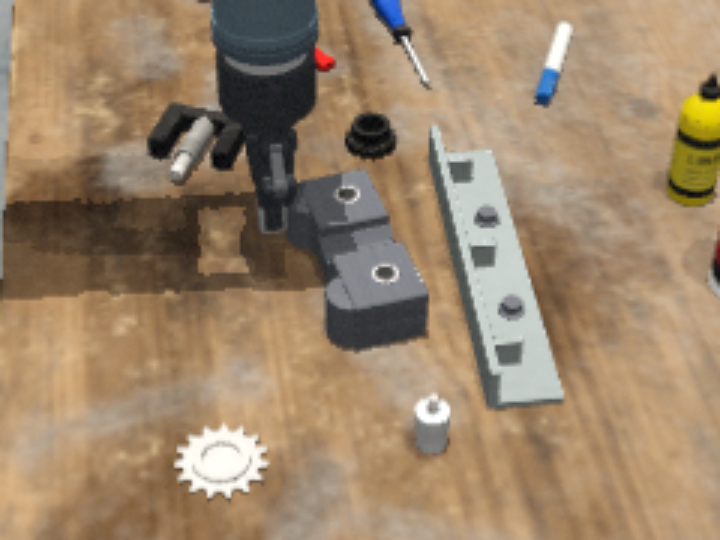

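```bash
python3 -m crank '[{"x":5,"y":-2,"z":0,"wx":0,"wy":0,"wz":0.03},{"x":10,"y":-3.5,"z":0,"wx":0,"wy":0,"wz":0.06},{"x":15,"y":-5,"z":0,"wx":0,"wy":0,"wz":0.1},{"x":20,"y":-5.5,"z":0,"wx":0,"wy":0,"wz":0.14},{"x":25,"y":-6,"z":0,"wx":0,"wy":0,"wz":0.18},{"x":30,"y":-6,"z":0,"wx":0,"wy":0,"wz":0.22},{"x":35,"y":-6,"z":0,"wx":0,"wy":0,"wz":0.26},{"x":40,"y":-5.5,"z":0,"wx":0,"wy":0,"wz":0.3},{"x":45,"y":-5,"z":0,"wx":0,"wy":0,"wz":0.34},{"x":50,"y":-4,"z":0,"wx":0,"wy":0,"wz":0.37},{"x":55,"y":-3,"z":0,"wx":0,"wy":0,"wz":0.4}]' 1
python3 - <<'E'
from h import *
f=grab("wrist","pics/w5.png");f=grab("side");cv2.imwrite("pics/s5.png",cv2.resize(f["img"][120:300,200:440,::-1],None,fx=3,fy=3))
E
```

```text
time: 4.9
eef_pos: [576.9, 94.5, 17.6]
eef_rot: [-3.141, 0.005, -0.36]
wrist_force: [-4.3, 5.1, -0.0]
gripper_width: 0.0
```

View pics/w5.png

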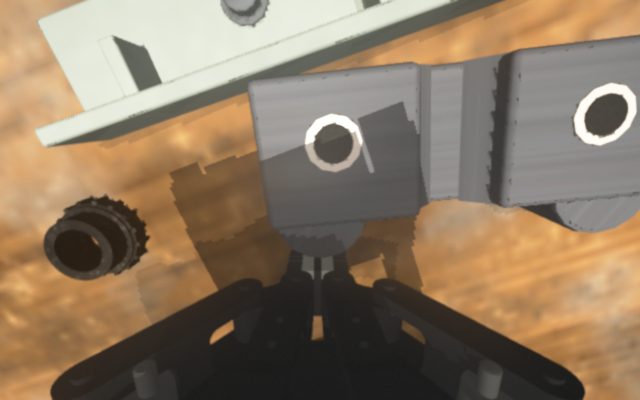

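View pics/s5.png

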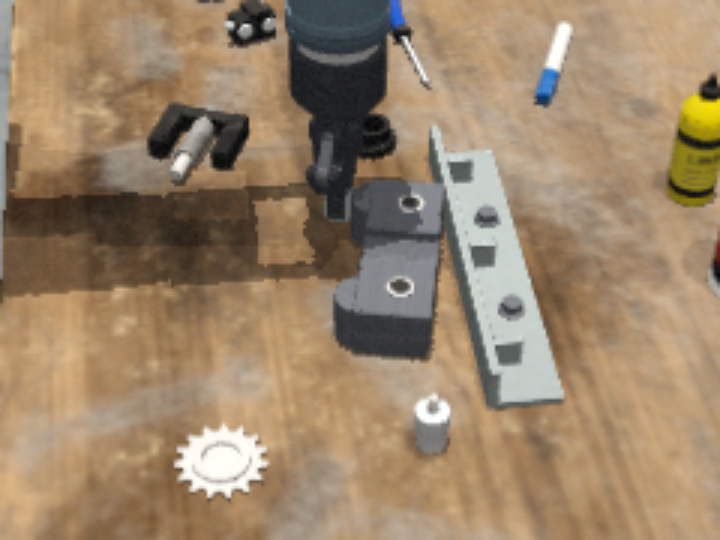

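Run:
```python
from h import *
f=grab("wrist")
P=plane(f,[[249,83],[639,37],[418,65]],48)[:,:2];print("block",P)
y=P[0]-P[1];y/=np.linalg.norm(y);x=np.array([y[1],-y[0]]);print("yaw",np.arctan2(x[1],x[0]))
O=P[0]-30*x-80*y;print("O",O,"lugR",O-26*x-58*y)
F=plane(f,[[37,129],[505,0],[270,64]],40);print("fence",F)
F0=plane(f,[[52,146],[230,100]],0);print("foot",F0)
```

```text
block [[664.11753453  88.17909104]
 [630.21532918 -42.6569584 ]
 [648.51875967  29.91536452]]
yaw -0.25354337569866436
O [615.00979409  18.26178396] lugR [575.29255606 -31.36221228]
fence [[679.30601499 175.73425635  40.        ]
 [658.31032049  -7.2065382   40.        ]
 [668.76897307  79.34220936  40.        ]]
foot [[680.4044248  209.36642493   0.        ]
 [668.18534333 109.03866884   0.        ]]
```

```bash
python3 -m crank '[{"x":-10,"y":0,"z":0,"wx":0,"wy":0,"wz":0},{"x":-30,"y":0,"z":0,"wx":0,"wy":0,"wz":0},{"x":-45,"y":10,"z":-30,"wx":0,"wy":0,"wz":0},{"x":-50,"y":35,"z":-70,"wx":0,"wy":0,"wz":-0.05},{"x":-50,"y":65,"z":-110,"wx":0,"wy":0,"wz":-0.1},{"x":-50,"y":95,"z":-145,"wx":0,"wy":0,"wz":-0.15},{"x":-50,"y":115,"z":-180,"wx":0,"wy":0,"wz":-0.21},{"x":-50,"y":128,"z":-200,"wx":0,"wy":0,"wz":-0.21},{"x":-50,"y":128,"z":-200,"wx":0,"wy":0,"wz":-0.21},{"x":-50,"y":128,"z":-200,"wx":0,"wy":0,"wz":-0.21}]' 1
python3 - <<'E'
from h import *
f=grab("wrist","pics/w6.png")
E
```

```text
time: 6.05
eef_pos: [487.1, -9.5, 218.5]
eef_rot: [3.141, -0.002, -0.15]
wrist_force: [0.1, 0.1, -0.7]
gripper_width: 0.2
```

View pics/w6.png

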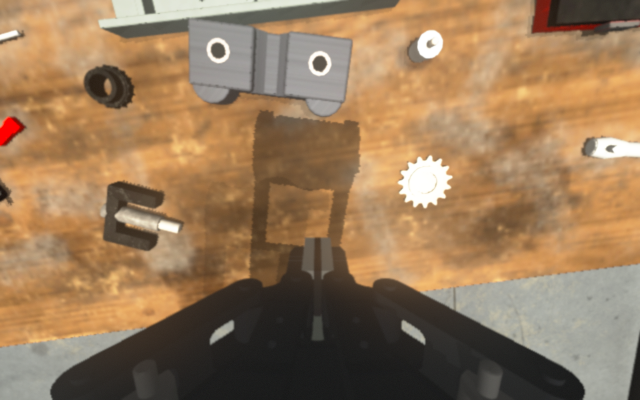

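Run:
```python
from h import *
f=grab("wrist")
c=f["img"][0:130,80:420,::-1];cv2.imwrite("pics/w6c.png",cv2.resize(c,None,fx=2.3,fy=2.3,interpolation=cv2.INTER_CUBIC))
g=grab("side");cv2.imwrite("pics/s6.png",cv2.resize(g["img"][140:270,260:400,::-1],None,fx=4.5,fy=4.5,interpolation=cv2.INTER_CUBIC))
```

```text
(no output)
```

View pics/w6c.png

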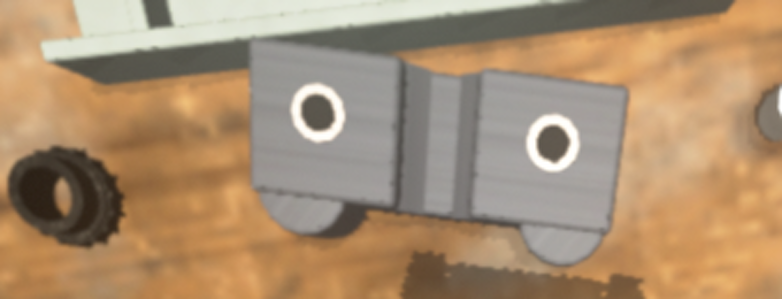

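View pics/s6.png

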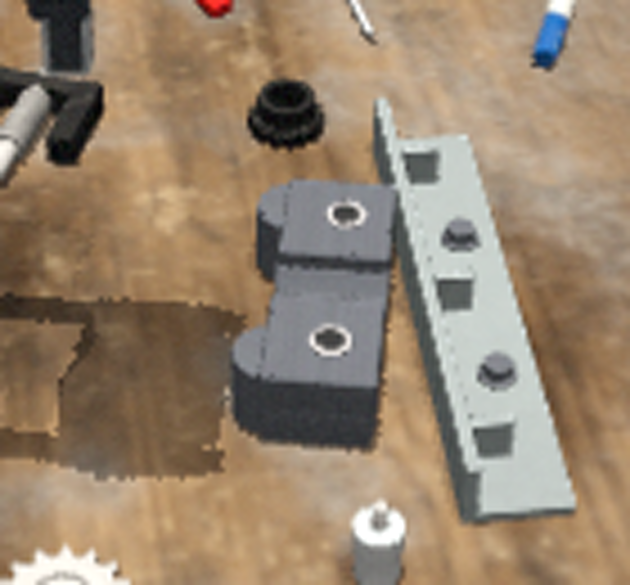

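```bash
cat > m.py <<'E'
from h import *
def blk(f,bl,br,fa,fb):
    P=plane(f,[bl,br],48)[:,:2];y=P[0]-P[1];L=np.linalg.norm(y);y/=L;x=np.array([y[1],-y[0]])
    O=P.mean(0)-30*x
    F=plane(f,[fa,fb],40)[:,:2];fy=F[0]-F[1];FL=np.linalg.norm(fy);fy/=FL;fx=np.array([fy[1],-fy[0]])
    print("len",L,"yaw",np.arctan2(x[1],x[0]),"O",O,"lugL",O-26*x+58*y,"lugR",O-26*x-58*y)
    print("fence",F,FL,"yaw",np.arctan2(fx[1],fx[0]),"BL",(P[0]-F[0])@fx,"BR",(P[1]-F[0])@fx)
E
python3 - <<'E'
from m import *
f=grab("wrist")
c=lambda u,v:(80+u/2.3,u*0+v/2.3)
blk(f,c(250,40),c(628,88),c(48,61),c(728,9))
g=grab("side");s=lambda u,v:(260+u/4.5,140+v/4.5)
blk(g,s(396,186),s(383,384),s(380,99),s(464,486))
g=grab("scene");cv2.imwrite("pics/c6.png",cv2.resize(g["img"][150:280,250:430,::-1],None,fx=4,fy=4,interpolation=cv2.INTER_CUBIC))
E
```

```text
len 156.12907445979357 yaw -0.25910549648966313 O [612.82380514  19.74805683] lugL [602.5522254   82.47360704] lugR [572.83116824 -29.65426087]
fence [[ 669.13106939  176.38072841]
 [ 646.27436007 -108.80978329]] 286.10497570658555 yaw -0.07997446525756499 BL -0.18494409563366984 BR -28.00317581663752
len 155.40888343516883 yaw -0.2467212723181393 O [620.45924072  17.59541338] lugL [609.41166121  80.18895128] lugR [581.08146433 -32.2983811 ]
fence [[ 678.03268419  175.12042697]
 [ 657.00087974 -131.08985474]] 306.9317080796316 yaw -0.06857648603953102 BL -3.349309174085864 BR -30.888389004406914
```

View pics/c6.png

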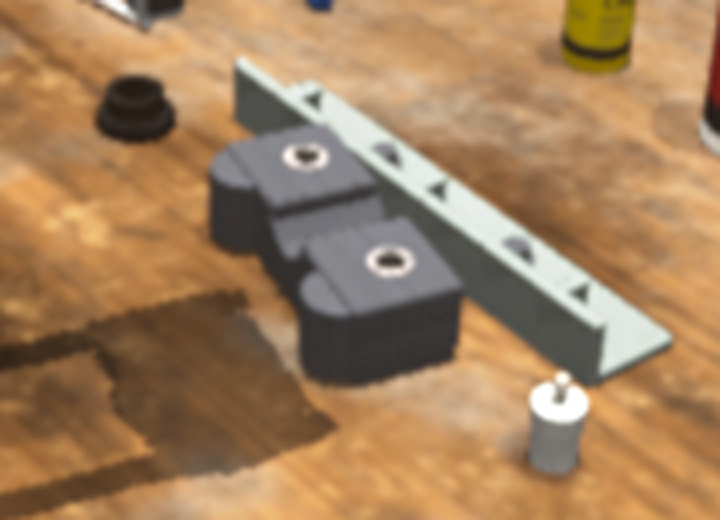

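```bash
python3 -m crank '[{"x":0,"y":3,"z":40,"wx":0,"wy":0,"wz":0},{"x":0,"y":6,"z":85,"wx":0,"wy":0,"wz":0},{"x":0,"y":8,"z":130,"wx":0,"wy":0,"wz":0},{"x":0,"y":8,"z":170,"wx":0,"wy":0,"wz":0},{"x":0,"y":8,"z":200,"wx":0,"wy":0,"wz":0},{"x":15,"y":8,"z":202,"wx":0,"wy":0,"wz":0},{"x":30,"y":8,"z":202,"wx":0,"wy":0,"wz":0},{"x":42,"y":8,"z":202,"wx":0,"wy":0,"wz":0},{"x":48,"y":8,"z":202,"wx":0,"wy":0,"wz":0},{"x":53,"y":8,"z":202,"wx":0,"wy":0,"wz":0},{"x":57,"y":8,"z":202,"wx":0,"wy":0,"wz":0},{"x":61,"y":8,"z":202,"wx":0,"wy":0,"wz":0}]' 1
python3 - <<'E'
from h import *
f=grab("wrist","pics/w7.png")
E
```

```text
time: 7.55
eef_pos: [545.8, -26.2, 16.1]
eef_rot: [3.142, 0.001, -0.149]
wrist_force: [-6.2, -2.0, 1.4]
gripper_width: -0.2
```

View pics/w7.png

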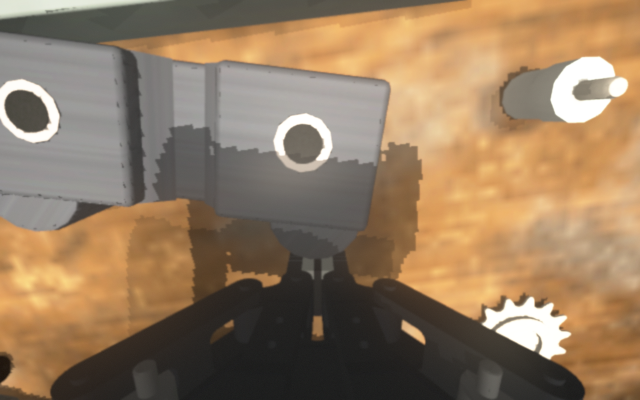

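```bash
python3 -m crank '[{"x":4,"y":1,"z":0,"wx":0,"wy":0,"wz":-0.01},{"x":8,"y":2,"z":0,"wx":0,"wy":0,"wz":-0.02},{"x":12,"y":3,"z":0,"wx":0,"wy":0,"wz":-0.03},{"x":16,"y":4,"z":0,"wx":0,"wy":0,"wz":-0.04},{"x":19,"y":5,"z":0,"wx":0,"wy":0,"wz":-0.05},{"x":22,"y":5,"z":0,"wx":0,"wy":0,"wz":-0.05},{"x":22,"y":5,"z":0,"wx":0,"wy":0,"wz":-0.05}]' 1
python3 - <<'E'
from h import *
f=grab("wrist","pics/w8.png")
g=grab("side");cv2.imwrite("pics/s8.png",cv2.resize(g["img"][140:270,260:400,::-1],None,fx=4.5,fy=4.5,interpolation=cv2.INTER_CUBIC))
E
```

```text
time: 8.3
eef_pos: [564.8, -34.9, 15.7]
eef_rot: [3.141, 0.005, -0.099]
wrist_force: [-7.9, -3.3, 4.1]
gripper_width: -0.4
```

View pics/w8.png

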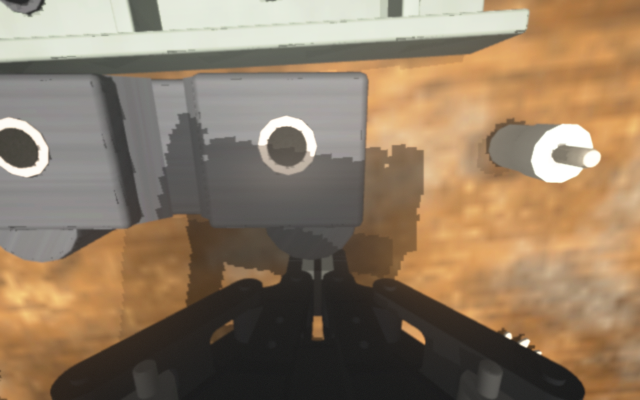

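View pics/s8.png

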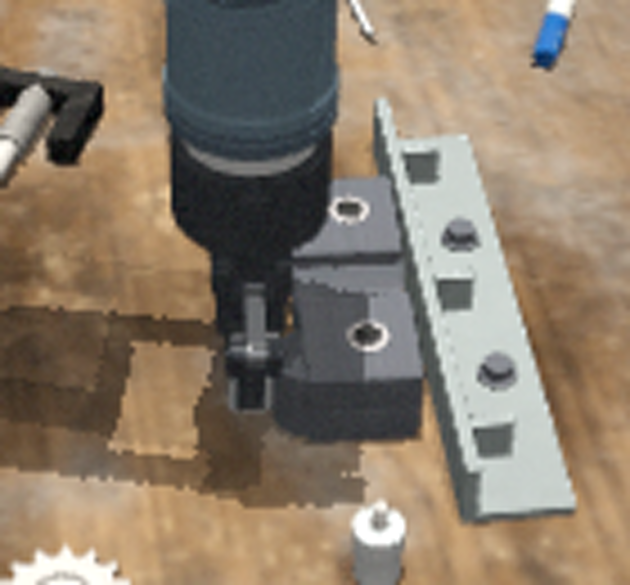

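Run:
```python
from m import *
f=grab("wrist")
blk(f,(0,73),(367,73),(0,58),(522,30))
g=grab("side");s=lambda u,v:(260+u/4.5,140+v/4.5)
blk(g,s(402,186),s(422,377),s(380,99),s(464,486))
print(plane(f,[(367,73)],48))
```

```text
len 126.63906076308432 yaw -0.0956966780299653 O [624.80875747   5.67544795] lugL [604.46965831  65.89439053] lugR [593.38577918 -49.57485916]
fence [[ 667.33563602   71.6093228 ]
 [ 658.0403828  -117.49202075]] 189.32965923194956 yaw -0.04911534459040609 BL -6.322631360779131 BR -12.219514606877478
len 149.81808890996012 yaw -0.1408796034297842 O [631.57396059  15.16668254] lugL [613.97556132  76.24283453] lugR [597.6875306  -38.60793845]
fence [[ 678.03268419  175.12042697]
 [ 657.00087974 -131.08985474]] 306.9317080796316 yaw -0.06857648603953102 BL -0.05599690483060116 BR -10.878876152119119
[[648.62127013 -60.22088859  48.        ]]
```

```bash
python3 -m crank '[{"x":3,"y":1,"z":0,"wx":0,"wy":0,"wz":-0.01},{"x":6,"y":2,"z":0,"wx":0,"wy":0,"wz":-0.02},{"x":8,"y":2,"z":0,"wx":0,"wy":0,"wz":-0.03},{"x":10,"y":2,"z":0,"wx":0,"wy":0,"wz":-0.04},{"x":10,"y":2,"z":0,"wx":0,"wy":0,"wz":-0.04}]' 1
python3 -m crank '[{"x":1,"y":0,"z":0,"wx":0,"wy":0,"wz":0},{"x":2,"y":0,"z":0,"wx":0,"wy":0,"wz":0},{"x":2,"y":0,"z":0,"wx":0,"wy":0,"wz":0}]' 1
python3 - <<'E'
from h import *
f=grab("wrist","pics/w9.png")
E
```

```text
time: 9.0
eef_pos: [573.6, -37.9, 15.6]
eef_rot: [3.141, 0.007, -0.058]
wrist_force: [-11.5, -3.7, 7.3]
gripper_width: 0.4
time: 9.3
eef_pos: [573.6, -37.9, 15.6]
eef_rot: [3.141, 0.012, -0.058]
wrist_force: [-20.5, -4.5, 14.7]
gripper_width: 0.0
```

View pics/w9.png

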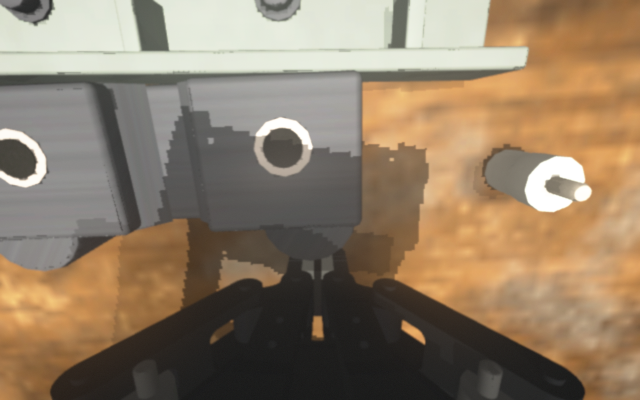

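```bash
python3 -m crank '[{"x":-8,"y":0,"z":0,"wx":0,"wy":0,"wz":0},{"x":-25,"y":0,"z":0,"wx":0,"wy":0,"wz":0},{"x":-35,"y":-25,"z":0,"wx":0,"wy":0,"wz":0},{"x":-35,"y":-55,"z":0,"wx":0,"wy":0,"wz":0},{"x":-35,"y":-85,"z":0,"wx":0,"wy":0,"wz":0},{"x":-35,"y":-110,"z":0,"wx":0,"wy":0,"wz":0},{"x":-30,"y":-116,"z":0,"wx":0,"wy":0,"wz":0},{"x":-22,"y":-116,"z":0,"wx":0,"wy":0,"wz":0},{"x":-15,"y":-116,"z":0,"wx":0,"wy":0,"wz":0},{"x":-11,"y":-116,"z":0,"wx":0,"wy":0,"wz":0},{"x":-8,"y":-116,"z":0,"wx":0,"wy":0,"wz":0},{"x":-8,"y":-116,"z":0,"wx":0,"wy":0,"wz":0}]' 1
python3 - <<'E'
from h import *
f=grab("wrist","pics/w10.png")
E
```

```text
time: 10.55
eef_pos: [576.0, 78.0, 15.8]
eef_rot: [-3.141, 0.005, -0.06]
wrist_force: [-7.3, 1.8, 6.3]
gripper_width: -0.0
```

View pics/w10.png

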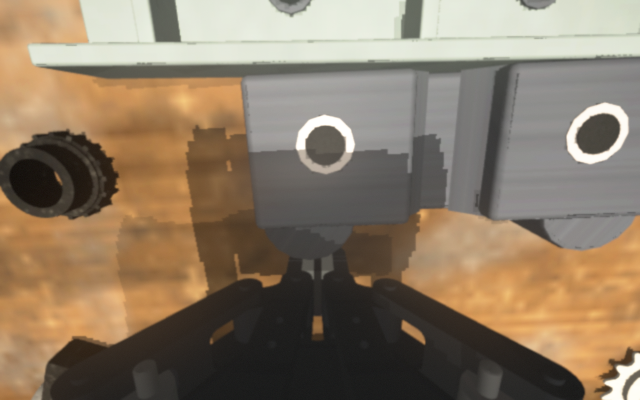

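```bash
python3 -m crank '[{"x":2,"y":0,"z":0,"wx":0,"wy":0,"wz":0},{"x":4,"y":0,"z":0,"wx":0,"wy":0,"wz":0},{"x":4,"y":0,"z":0,"wx":0,"wy":0,"wz":0}]' 1
python3 -m crank '[{"x":1,"y":0,"z":0,"wx":0,"wy":0,"wz":0},{"x":2,"y":0,"z":0,"wx":0,"wy":0,"wz":0},{"x":2,"y":0,"z":0,"wx":0,"wy":0,"wz":0}]' 1
python3 -m crank '[{"x":1,"y":0,"z":0,"wx":0,"wy":0,"wz":0},{"x":2,"y":0,"z":0,"wx":0,"wy":0,"wz":0},{"x":2,"y":0,"z":0,"wx":0,"wy":0,"wz":0}]' 1
```

```text
time: 10.9
eef_pos: [578.7, 78.6, 15.6]
eef_rot: [-3.14, 0.008, -0.06]
wrist_force: [-11.9, 4.5, 9.6]
gripper_width: 0.3
time: 11.2
eef_pos: [579.5, 78.7, 15.4]
eef_rot: [-3.14, 0.01, -0.06]
wrist_force: [-14.8, 4.0, 11.6]
gripper_width: -0.0
time: 11.5
eef_pos: [579.6, 78.7, 15.4]
eef_rot: [-3.141, 0.015, -0.059]
wrist_force: [-22.6, 4.1, 20.0]
gripper_width: -0.3
```

```bash
python3 -m crank '[{"x":-8,"y":0,"z":0,"wx":0,"wy":0,"wz":0},{"x":-25,"y":0,"z":0,"wx":0,"wy":0,"wz":0},{"x":-35,"y":25,"z":0,"wx":0,"wy":0,"wz":0},{"x":-35,"y":55,"z":0,"wx":0,"wy":0,"wz":0},{"x":-35,"y":85,"z":0,"wx":0,"wy":0,"wz":0},{"x":-35,"y":112,"z":0,"wx":0,"wy":0,"wz":0},{"x":-30,"y":117,"z":0,"wx":0,"wy":0,"wz":0},{"x":-22,"y":117,"z":0,"wx":0,"wy":0,"wz":0},{"x":-15,"y":117,"z":0,"wx":0,"wy":0,"wz":0},{"x":-11,"y":117,"z":0,"wx":0,"wy":0,"wz":0},{"x":-8,"y":117,"z":0,"wx":0,"wy":0,"wz":0},{"x":-8,"y":117,"z":0,"wx":0,"wy":0,"wz":0}]' 1
python3 - <<'E'
from h import *
f=grab("wrist","pics/w11.png")
E
```

```text
time: 12.7
eef_pos: [571.4, -37.4, 16.2]
eef_rot: [-3.142, -0.0, -0.058]
wrist_force: [-0.4, -0.0, -0.3]
gripper_width: -0.1
```

View pics/w11.png

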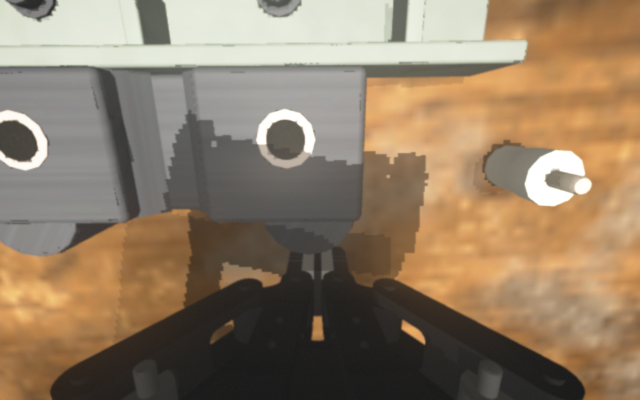

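```bash
python3 -m crank '[{"x":1,"y":0,"z":0,"wx":0,"wy":0,"wz":0},{"x":2,"y":0,"z":0,"wx":0,"wy":0,"wz":0},{"x":2,"y":0,"z":0,"wx":0,"wy":0,"wz":0}]' 1
python3 -m crank '[{"x":1,"y":0,"z":0,"wx":0,"wy":0,"wz":0},{"x":2,"y":0,"z":0,"wx":0,"wy":0,"wz":0},{"x":2,"y":0,"z":0,"wx":0,"wy":0,"wz":0}]' 1
python3 -m crank '[{"x":1,"y":0,"z":0,"wx":0,"wy":0,"wz":0},{"x":2,"y":0,"z":0,"wx":0,"wy":0,"wz":0},{"x":2,"y":0,"z":0,"wx":0,"wy":0,"wz":0}]' 1
python3 -m crank '[{"x":1,"y":0,"z":0,"wx":0,"wy":0,"wz":0},{"x":2,"y":0,"z":0,"wx":0,"wy":0,"wz":0},{"x":2,"y":0,"z":0,"wx":0,"wy":0,"wz":0}]' 1
```

```text
time: 13.05
eef_pos: [573.0, -38.3, 16.4]
eef_rot: [3.142, -0.0, -0.059]
wrist_force: [-0.0, 0.9, -0.4]
gripper_width: -0.2
time: 13.35
eef_pos: [573.5, -38.3, 16.1]
eef_rot: [-3.141, 0.003, -0.059]
wrist_force: [-6.3, 0.6, 4.5]
gripper_width: 0.1
time: 13.65
eef_pos: [573.9, -38.3, 16.0]
eef_rot: [-3.141, 0.007, -0.059]
wrist_force: [-14.0, -1.2, 10.5]
gripper_width: -0.2
time: 13.95
eef_pos: [574.2, -38.2, 15.8]
eef_rot: [-3.141, 0.011, -0.058]
wrist_force: [-19.3, -1.4, 16.2]
gripper_width: -0.1
```

```bash
python3 -m crank '[{"x":-6,"y":0,"z":0,"wx":0,"wy":0,"wz":0},{"x":-20,"y":0,"z":0,"wx":0,"wy":0,"wz":0},{"x":-40,"y":0,"z":-5,"wx":0,"wy":0,"wz":0},{"x":-45,"y":-10,"z":-45,"wx":0,"wy":0,"wz":0},{"x":-50,"y":-20,"z":-90,"wx":0,"wy":0,"wz":0},{"x":-55,"y":-35,"z":-135,"wx":0,"wy":0,"wz":0},{"x":-60,"y":-50,"z":-175,"wx":0,"wy":0,"wz":0},{"x":-60,"y":-60,"z":-210,"wx":0,"wy":0,"wz":0},{"x":-60,"y":-60,"z":-220,"wx":0,"wy":0,"wz":0},{"x":-60,"y":-60,"z":-220,"wx":0,"wy":0,"wz":0},{"x":-60,"y":-60,"z":-220,"wx":0,"wy":0,"wz":0}]' 1
python3 - <<'E'
from h import *
f=grab("wrist");cv2.imwrite("pics/w12.png",cv2.resize(f["img"][0:240,120:520,::-1],None,fx=2,fy=2,interpolation=cv2.INTER_CUBIC))
g=grab("side");cv2.imwrite("pics/s12.png",cv2.resize(g["img"][140:270,260:400,::-1],None,fx=4.5,fy=4.5,interpolation=cv2.INTER_CUBIC))
E
```

```text
time: 15.05
eef_pos: [522.0, 24.6, 234.9]
eef_rot: [-3.141, 0.002, -0.06]
wrist_force: [-0.2, 0.2, -0.4]
gripper_width: -0.1
```

View pics/w12.png

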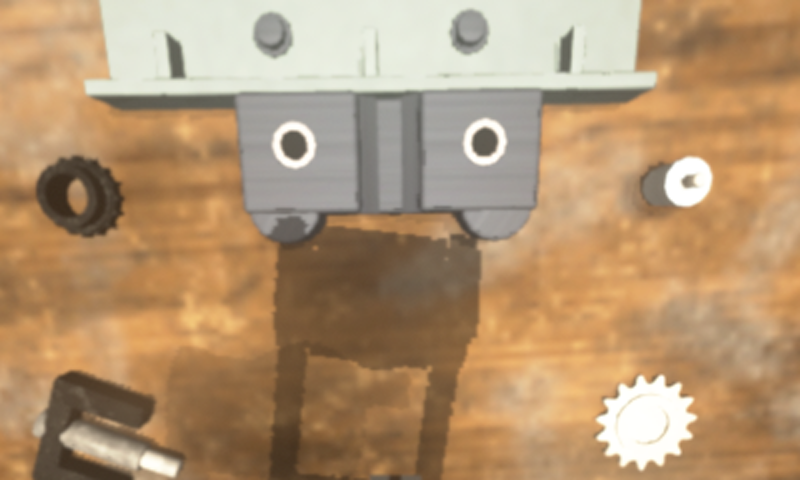

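View pics/s12.png

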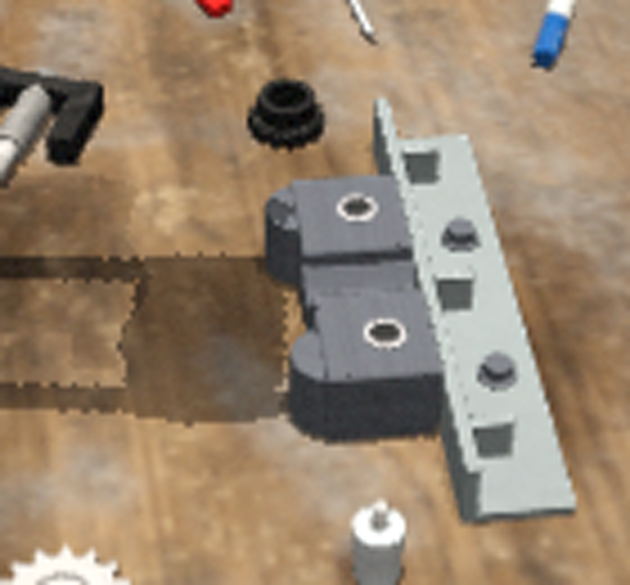

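Run:
```python
from m import *
f=grab("wrist");c=lambda u,v:(120+u/2,v/2)
blk(f,c(236,95),c(541,91),c(87,95),c(655,87))
g=grab("side");s=lambda u,v:(260+u/4.5,140+v/4.5)
blk(g,s(405,180),s(445,374),s(380,99),s(464,486))
c=f["img"][30:70,225:405,::-1];cv2.imwrite("pics/w13.png",cv2.resize(c,None,fx=4.4,fy=8,interpolation=cv2.INTER_CUBIC))
```

```text
len 155.5182461397257 yaw -0.047790796453407065 O [629.89231904  21.06646153] lugL [606.69281605  80.24232706] lugR [601.1511937  -35.62522846]
fence [[ 669.68251013  176.6810836 ]
 [ 655.85762279 -119.10097485]] 296.10497059451643 yaw -0.04670612253000486 BL -2.3969595977450706 BR -2.565646150868958
len 153.34538078223176 yaw -0.07802358511281286 O [638.62731139  15.88665181] lugL [617.22718893  75.73675422] lugR [608.18563326 -39.91033944]
fence [[ 678.03268419  175.12042697]
 [ 657.00087974 -131.08985474]] 306.9317080796316 yaw -0.06857648603953102 BL 2.321368456829983 BR 0.8727210004454654
```

View pics/w13.png

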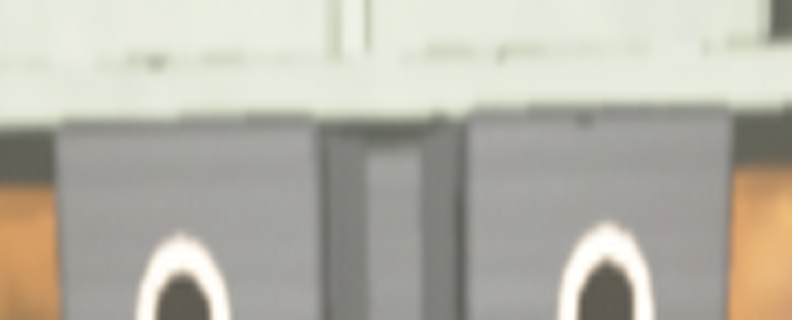

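Run:
```python
from cell import robot
print(robot.job_done())
```

```text
the job is handed in; nothing more can be done
None
```

I pushed the block against the fence and handed the job in after about 15 s of the 54 s allowed. No verdict was reported. I used the shut fingertips on one lug at a time: the left lug first to swing the block round, then right, left and right in small steps.

**Flush against the fence:** In the last pushes on each lug the block stopped at the fence, with the wrist force rising to about 20 N. The tool positions at those two stops differ by 0.046 rad, which matches the fence's angle of -0.047 rad.
- **Wrist camera:** block and fence are parallel to about 0.001 rad, and both ends read the same, about -2.5 mm.
- **Side camera:** the ends read about +2.3 mm (left) and +0.9 mm (right). The disagreement with the wrist camera is probably calibration error and the block's rounded edges. I relied on the force stops and the parallel edges instead.

**Along the fence:** The block's ends are about 70 mm inside each end of the fence.

**Other things:** In the last pictures the block looks flat. The lockring tool, cup, sprocket and pedal look untouched, judged by eye. The hand was clear, more than 200 mm up with no force on it.

One early move was refused because its rows lacked some keys; nothing moved.

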